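# Fit the hinge pin of the towel rack

### The job

Take the hinge pin out of the black holder and thread it down through all three eyes of the towel rack (top eye, swing arm, bottom eye) until its brass collar lies flat on the top eye; bring it down with its tab on the open side of the red keeper, then turn it counter-clockwise seen from above until the tab is right under the keeper, and let go. Work by feel and gently: never press or pry on the rack hard (40 N or more), and leave the other things on the counter where they are.

Things in the scene. Friction and masses are not known exactly. Their poses are not given: they have to be found in the camera images.
- rack: Towel rack, fixed. Grey foot 170x110x12 mm; origin on the counter (z=0) under the NOMINAL vertical axis of its three eyes (holes 14.5 mm wide, no funnels); x points along the blue swing arm (to x=220 mm). Its column, centred at x=-48 mm, is clamped to the foot by hand: column, eyes and keeper stand anywhere up to 7 mm off nominal in x and in y, immovable, not turned; no pose shows it.
- top_eye (a point): Nominal centre of the top eye's upper face, 140 mm above the counter; the true hole is up to 7 mm off in x and y. Aluminium plate on the column, x -65..+25, y -25..+25 mm about the axis, 12 mm thick. The bottom eye is the same plate with its top at 52 mm.
- swing_eye (a point): Nominal centre of the upper face of the swing arm's eye, 92 mm above the counter; blue, 34x34x12 mm, between the other two. It floats up to 1 mm either way in x and y about the column's true axis, and a push of about 1 N from the pin's tip moves it over.
- keeper (a point): Nominal middle of the red keeper's roof underside, 11 mm above the top plate, at rack x=-27, y=-1 mm (true place shifts with the column). Roof x -34..-20, y -12..+10 mm, 5 mm thick; closed by a stop wall at y -12..-8, open to rack +y, where the pin's tab swings in.
- holder: Black plastic block, 70 x 70 x 125 mm, fixed. Origin: centre of its underside on the counter. A vertical hole 17 mm wide in its top; the pin hangs in it, its collar lying on the block's top.
- pin: Hinge pin, about 0.14 kg, loose, hanging upright in the holder. Origin: tip centre; z up to its head, x along its tab. Steel shaft 12 mm thick, chamfered tip (9.5 mm wide at the end, full at z=3 mm); brass collar 26 mm wide, z 120..126 mm; stem 14 mm thick. Fully home, the collar on the top eye, the origin is 20 mm above the counter. Locked, its x points to the rack's -x.
- pin_tab (a point): Outer end of the pin's brass tab, 30 mm from the pin's axis, 123 mm above its tip. The tab is 10 mm wide and 6 mm thick, level with the collar.
- tissue_box: Pink tissue box, 120 x 220 x 60 mm, bystander. Origin: centre of its underside.
- mug: White mug, 80 mm wide, 90 mm tall, bystander. Origin: centre of its underside.
- softener: Blue bottle, 60 mm wide, 150 mm tall, bystander. Origin: centre of its underside.
- coin_dish: Green coin dish, 80 mm wide, 20 mm tall, bystander. Origin: centre of its underside.
- pin_head (a point): Centre of the pin's orange square head, 162 mm above its tip: 20x20 mm, 30 mm tall, faces along the pin's x and y; grip here.
Mind the look-alikes: they are no part of the job. What is shaped like the pin but brown, pink or turquoise is not meant.

How it is judged:
By the outcome, as a careful person would: the job done as asked, in the order asked, and still so for the second after the job is handed in, with the robot touching nothing.
It also fails if it takes over 72 s, if anything falls off the work surface, if the arm or the gripper's body presses on something with over 40 N, if the wrist force passes 120 N, or if a joint passes its speed limit or range.

### The arm

A 6-joint arm with a two-finger parallel gripper is mounted at the origin on the work surface. World frame = base frame: x ahead of the robot, y to its left, z up, the work surface at z = 0. Lengths are in m, angles in rad, forces in N, time in s.
With the tool pointing down it reaches from about 0.325 to 0.775 m from the base axis. Payload 5.5 kg.
Tool frame: the origin (TCP) lies on the mounting face of the last link; the fingertips stand 182 mm ahead of it and the grasp point (between the pads) lies 163 mm ahead of it; z points along the fingers, y is the line along which they close (so a half turn about z gives the same grasp; the last joint's range is limited). The gripper opens to 88 mm and grips with 3 to 60 N. Pads are 20 mm wide; open, the fingers measure 115 mm over their backs; the gripper's body (75 mm by 178 mm) begins 61 mm behind the grasp point.
Start: joints at [-1.37, 0.091, 1.231, -0, 1.82, -0.057], TCP at [0.153, -0.58, 0.405] pointing down, gripper open.
Joint ranges: [-2.87, 2.87], [-0.86, 2.18], [0.17, 2.46], [-1.51, 4.65], [0.06, 2.69], [-2.65, 2.65]. Speed limits (rad/s): [2.57, 2.57, 3.01, 3.14, 3.14, 3.14].

### API

Orientations are given as a unit quaternion [w, x, y, z].
In Python, from workcell import * gives the robot as it stands.
- The arm moves only by the tool step_arm, never from a script. Its argument "rows" is a list that holds one entry, the list of rows, each a list of 4 numbers: the shift along the world's x, y, z in units of 50 mm (1.0 is 50 mm), then the turn about the world's z in units of 6 degrees (1.0 is 6 degrees). In form: [[[dx, dy, dz, roll], ...]]. A call has 1 to 10 rows; each row shifts and turns the commanded pose from where the row before left it; what a row does not reach is not made up. A row lasts 1/10 s, in which the tool goes at most 50 mm and 8.59 degrees, less where a joint would pass 70% of its speed; a pose out of reach is approached as far as the arm can. A call is refused whole if a number of a shift passes 1 or a number of a turn 1, either way. A call with a gripper value outside its range is refused whole. "grip" is the closure, from -1 (fully open) to 1 (shut), set as the call begins (left out, the last holds). The fingers move at their own pace and stop on an object; "grip_force" is the grip in N (left out, the last holds). Time passes only in rows, so rows that do not move let the fingers close. It gives the time, the measured TCP pose, the force, the opening and the grip force at its end, in the units of the state.
- read_state(): the state, without advancing time (a new reading comes with each control period).
- snapshot(name): name is "scene" or "top" or "wrist"; returns the picture (384x512x3 uint8, red, green, blue); there is no depth.
- calibration(name): a dict with "fx", "fy", "cx", "cy" (pixels), "R" (3x3) and "t" (3): a world point X has camera coordinates R X + t. Camera axes: x right, y down, z forward; pixel columns grow to the right and rows downward; lengths in m; the calibration is good to about 2 mm. The wrist camera is an equidistant fisheye: a pixel r from the principal point sees the ray r / f radians off the axis. A picture is of the moment at which its call begins: read the wrist's pose just before it. calibration takes no time and is no camera call; for the wrist camera it gives the pose at the moment of the call.
- hand_in(): hands the job in; it is judged then, once.
Trained networks look in the newest picture that a camera, given by its name, has taken for a name from the list of things; names that differ only in an ending like _2 or _b are one class to them, and where a whole thing is asked for, a point or a joint stands for the part that bears it (a point fixed in the world has none). Each returns a list of dicts, best first, with "p" (0 to 1); they miss things now and then, are a little off and sometimes report something else, mostly with a low value. They report only what shows in the picture. A call takes as long as a camera call. They do not tell look-alikes from the thing itself.
- regions_of(camera, label): "region" (384x512 bool, what is visible of it) and "uv" ([column, row] in pixels, amid what is visible of it).
The state is a dict: "t": time; "qpos": joint angles; "qvel": joint speeds; "tau": joint torques, N m; "tcp_pos": TCP position; "orientation": TCP orientation; "contact_force": force on the tool from outside, world axes, zero at the start; "torque": the same for the moment, N m; "grip_width": opening from 0.0 (shut) to 1.0 (fully open); "grasp_force": force on a finger pad.
Only numpy, scipy, OpenCV 4.12 (cv2) and the standard library are available. Lean on these libraries where they do the work, as an engineer would, in place of code of your own. Each camera call takes 0.05 s, during which the arm holds its last target. There are 200 camera calls.

## Working session

There is one attempt and no reset: what is moved stays moved. The work goes in short steps, Python scripts to look and compute and a tool call to move; the robot and the scene stay as the last step left them, time stands still between calls to the robot, and variables do not carry over. Pictures are saved under pics/ and viewed, at most 10 in all, crops included, and the job is handed in when it is done.

Besides the shell and the picture viewer there is one more tool, called by a JSON object that holds its "api" and its "payload". step_arm: Moves the arm, as the interface text tells. Its arguments: {"type":"object","properties":{"rows":{"type":"array","items":{"type":"array","items":{"type":"array","items":{"type":"number"}}}},"grip":{"type":"number"},"grip_force":{"type":"number"}},"required":["rows"]}

```bash
mkdir -p pics; ls; python3 - <<'E'
from workcell import *
import cv2
s=read_state();print(s)
a=snapshot("scene");b=snapshot("top")
for n in("scene","top"):
    c=calibration(n);print(n,{k:(v if not hasattr(v,'tolist') else v.tolist()) for k,v in c.items()})
cv2.imwrite("pics/a.png",cv2.resize(a[:,:,::-1],(800,600)));cv2.imwrite("pics/b.png",cv2.resize(b[:,:,::-1],(800,600)))
for l in["pin","rack","holder","top_eye","keeper","pin_head","pin_tab","swing_eye","tissue_box","mug","softener","coin_dish"]:
    for n in("top","scene"):
        print(l,n,[(round(d['p'],2),[round(float(x)) for x in d['uv']],int(d['region'].sum())) for d in regions_of(n,l)][:5])
E
```

```text
pics
{'t': 0.0, 'qpos': array([-1.36971576e+00,  9.18598517e-02,  1.23182245e+00,  9.91001949e-06,
        1.81980464e+00, -5.66928116e-02]), 'qvel': array([-7.70265357e-04,  5.62784035e-04, -1.05769155e-03, -2.36163469e-03,
       -6.73975441e-04,  7.00510119e-05]), 'tau': array([-3.19273262e-03, -4.46446180e+01, -4.06447363e+01,  6.95489254e-02,
        2.94229842e-02, -1.50297237e-04]), 'tcp_pos': array([ 0.15297338, -0.58023624,  0.40354178]), 'orientation': array([-9.45024211e-04,  9.91705001e-01,  1.28531294e-01, -6.35278546e-05]), 'contact_force': array([-0.56762512,  0.35590514,  0.6089279 ]), 'torque': array([-0.0074291 ,  0.00222274,  0.0440208 ]), 'grasp_force': 0.0, 'grip_width': 0.9999868060352725}
scene {'fx': 349.42807657033075, 'fy': 349.42807657033075, 'cx': 251.80816990547248, 'cy': 186.77574566794655, 'R': [[-0.7785459814098485, 0.6274728511104389, 0.011998997871201207], [0.4137378778584015, 0.5275397724661852, -0.7419722076274503], [-0.4718973651714985, -0.572695040650487, -0.6703232557196079]], 't': [0.40494145809950455, -0.1368668471120769, 1.4518048789410025]}

[... 1205 characters left out ...]
b top [(0.67, [197, 161], 113), (0.56, [230, 215], 125), (0.46, [187, 234], 143), (0.36, [328, 183], 2162)]
pin_tab scene [(0.58, [272, 231], 277), (0.57, [306, 206], 173), (0.56, [330, 199], 168), (0.46, [288, 187], 217)]
swing_eye top [(0.97, [323, 184], 2123), (0.5, [389, 145], 583)]
swing_eye scene [(0.86, [210, 177], 1539)]
tissue_box top [(0.85, [116, 198], 3225), (0.49, [326, 187], 2014)]
tissue_box scene [(0.81, [363, 295], 4387)]
mug top [(0.83, [393, 209], 834)]
mug scene [(0.64, [306, 208], 209)]
softener top [(0.83, [390, 143], 527)]
softener scene [(0.59, [151, 157], 531), (0.37, [301, 228], 1194)]
coin_dish top [(0.78, [273, 240], 488)]
coin_dish scene [(0.64, [276, 190], 241)]
```

View pics/a.png

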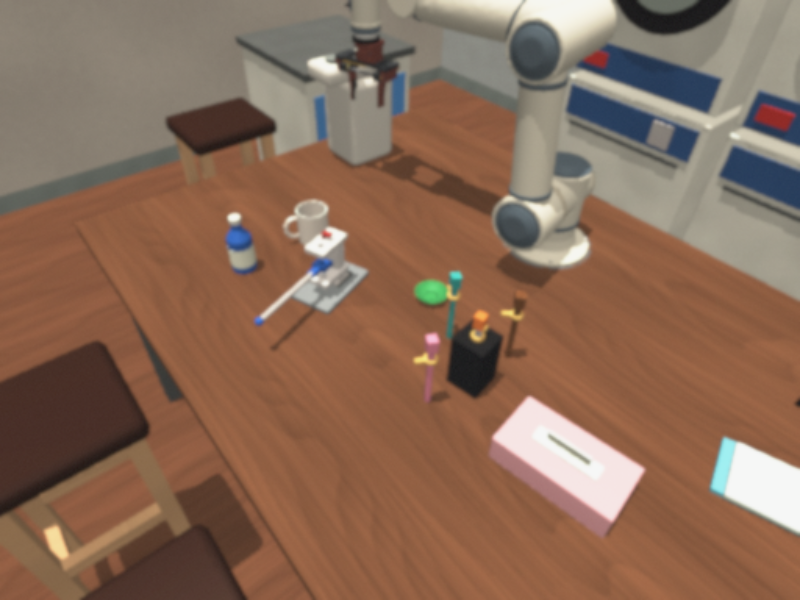

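View pics/b.png

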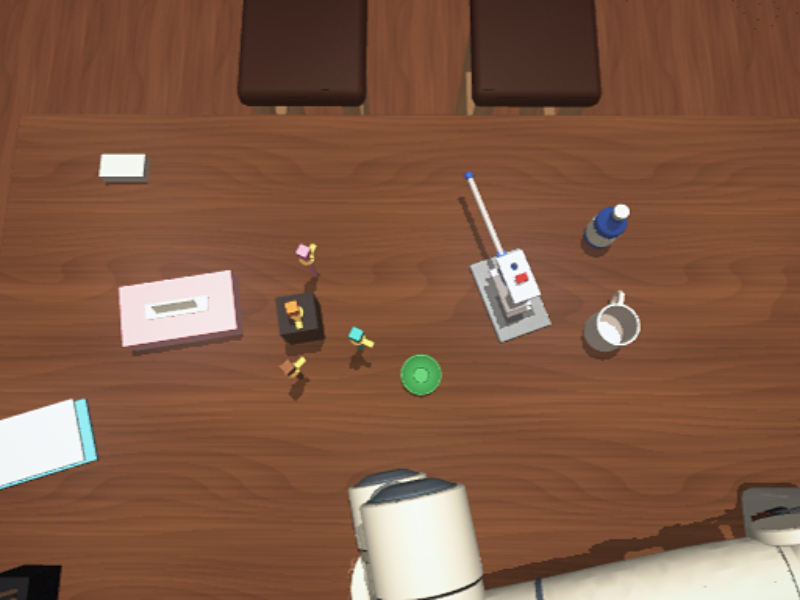

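Scene (512-px pixel): the orange-headed pin stands in the black holder at top ≈(187,197). Look-alikes are pink (195,160), turquoise (228,214) and brown (186,235). The rack's hole is at top ≈(329,171), the red keeper at (333,178). I choose the orange one in the holder.

```bash
cat > h.py <<'E'
from workcell import *
import cv2, numpy as np
def ray(n,uv,c=None):
    c=c or calibration(n);R=np.array(c['R']);t=np.array(c['t'])
    d=np.array([(uv[0]-c['cx'])/c['fx'],(uv[1]-c['cy'])/c['fy']])
    if n=="wrist":
        th=np.hypot(*d);v=np.r_[d/max(th,1e-9)*np.sin(th),np.cos(th)]
    else: v=np.r_[d,1]
    return -R.T@t,R.T@v
def atz(n,uv,z,c=None):
    o,v=ray(n,uv,c);return (o+v*(z-o[2])/v[2])
def proj(n,X,c=None):
    c=c or calibration(n);p=np.array(c['R'])@X+np.array(c['t'])
    if n=="wrist":
        r=np.hypot(p[0],p[1]);k=np.arctan2(r,p[2])/max(r,1e-9);return c['cx']+c['fx']*k*p[0],c['cy']+c['fy']*k*p[1]
    return c['cx']+c['fx']*p[0]/p[2],c['cy']+c['fy']*p[1]/p[2]
def tri(a,b):
    (o1,v1),(o2,v2)=a,b
    A=np.c_[v1,-v2];s=np.linalg.lstsq(A,o2-o1,rcond=None)[0]
    p,q=o1+s[0]*v1,o2+s[1]*v2;return (p+q)/2,np.linalg.norm(p-q)
def blobs(img,lo,hi,amin=6,roi=None):
    m=cv2.inRange(cv2.cvtColor(img,cv2.COLOR_RGB2HSV),np.array(lo),np.array(hi))
    if roi: k=np.zeros_like(m);x0,y0,x1,y1=roi;k[y0:y1,x0:x1]=1;m*=k
    n,l,st,ce=cv2.connectedComponentsWithStats(m)
    return sorted([(int(st[i,4]),ce[i].round(1).tolist(),st[i,:4].tolist()) for i in range(1,n) if st[i,4]>=amin],reverse=True)
E
python3 - <<'E'
from h import *
a=snapshot("scene");b=snapshot("top")
cv2.imwrite("pics/c.png",np.vstack([cv2.resize(b[140:250,170:390][:,:,::-1],(800,400),interpolation=cv2.INTER_CUBIC)]))
for n,i,roi in(("scene",a,(270,170,340,260)),("top",b,(165,140,250,250))):
    print(n,"orange",blobs(i,(8,180,150),(17,255,255),4,roi)[:4],"yellow",blobs(i,(20,100,120),(32,255,255),4,roi)[:5])
for n,i,roi in(("scene",a,(150,130,250,220)),("top",b,(290,100,360,225))):
    print(n,"red",blobs(i,(0,180,120),(4,255,255),3,roi)[:4],"blue",blobs(i,(105,120,40),(125,255,255),3,roi)[:5],"white",blobs(i,(0,0,200),(180,40,255),20,roi)[:4])
E
```

```text
scene orange [(26, [306.3, 206.5], [304, 204, 6, 6])] yellow [(37, [287.7, 187.2], [283, 180, 10, 13]), (22, [325.1, 200.0], [321, 199, 8, 4]), (21, [272.2, 229.6], [270, 227, 8, 5]), (20, [303.1, 214.6], [301, 212, 6, 6]), (5, [275.0, 178.0], [273, 178, 5, 1])]
top orange [] yellow [(41, [191.3, 232.5], [188, 228, 8, 10]), (32, [234.7, 218.7], [231, 215, 8, 8]), (21, [191.0, 207.7], [189, 206, 5, 5]), (19, [199.8, 158.1], [198, 156, 5, 6]), (16, [192.2, 198.8], [191, 196, 3, 7])]
scene red [] blue [(121, [153.9, 152.4], [150, 145, 10, 15]), (65, [204.8, 169.6], [200, 166, 12, 9]), (10, [165.2, 205.0], [164, 204, 4, 3]), (6, [158.5, 172.7], [156, 172, 6, 2])] white [(233, [207.8, 154.7], [195, 146, 27, 18]), (137, [189.2, 186.1], [167, 174, 44, 30]), (26, [188.8, 138.0], [184, 134, 11, 8]), (20, [206.4, 134.4], [202, 130, 8, 9])]
top red [(15, [333.5, 176.7], [330, 175, 8, 5])] blue [(16, [299.8, 111.6], [298, 110, 5, 4]), (6, [328.2, 170.2], [327, 169, 3, 3]), (5, [318.8, 162.6], [318, 162, 3, 2])] white [(477, [331.1, 176.3], [317, 160, 29, 34]), (146, [310.7, 137.9], [300, 114, 22, 49]), (34, [310.2, 188.5], [306, 180, 9, 21])]
```

View pics/c.png

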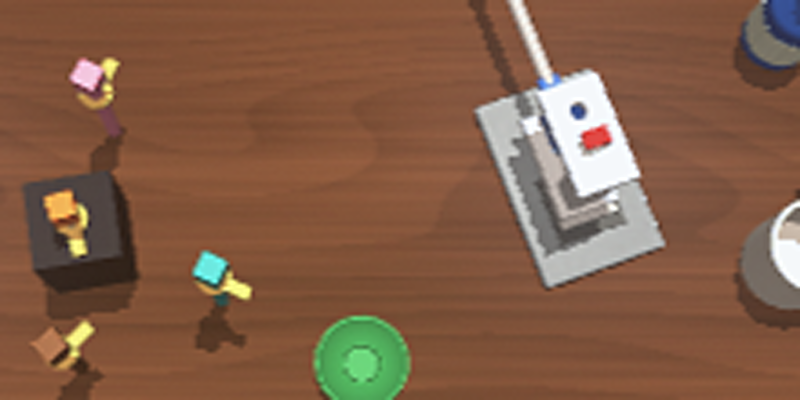

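The crop confirms the orange head in the holder at (60,207), with its tab to (80,250); the neighbours are pink (88,75), turquoise (210,268) and brown (50,348). The rack hole is at (578,110), the keeper at (597,137).

```bash
python3 - <<'E'
from h import *
f=lambda x,y:(170+x*.275-.36,140+y*.275-.36)
print("head",atz("top",f(60,207),.182),"tri",tri(ray("top",f(62,214)),ray("scene",(306.3,206.5))))
print("tabend",atz("top",f(81,253),.130),"collar",atz("top",f(72,220),.131))
print("pink",atz("top",f(88,75),.175),"turq",atz("top",f(210,268),.175),"brown",atz("top",f(48,348),.175))
print("hole",atz("top",f(578,110),.140),"keeper",atz("top",f(597,137),.156))
print("plate corners",[atz("top",f(*p),.140)[:2].round(4) for p in((538,88),(596,70),(640,178),(580,196))])
print("foot",[atz("top",f(*p),.012)[:2].round(4) for p in((475,108),(548,287),(665,243))])
print("armtip",atz("top",(299.8,111.6),.092))
print("holdertop",[atz("top",f(*p),.125)[:2].round(4) for p in((25,185),(108,172),(128,260),(45,290))])
c=calibration("wrist");print(c['fx'],c['cx'],c['cy'],-np.array(c['R']).T@c['t'],np.array(c['R']).round(3).tolist())
E
```

```text
head [0.48823654 0.20841367 0.182     ] tri (array([0.48860306, 0.20856138, 0.16013801]), np.float64(0.004497101645791842))
tabend [0.46227879 0.19929442 0.13      ] collar [0.48819465 0.20714525 0.131     ]
pink [0.59320047 0.19219799 0.175     ] turq [0.44357625 0.09576193 0.175     ] brown [0.38364454 0.21417849 0.175     ]
hole [ 0.57577279 -0.18970397  0.14      ] keeper [ 0.54986145 -0.20058294  0.156     ]
plate corners [array([ 0.5937, -0.1588]), array([ 0.6086, -0.2052]), array([ 0.521 , -0.2359]), array([ 0.5066, -0.1886])]
foot [array([ 0.612 , -0.1234]), array([ 0.4542, -0.1819]), array([ 0.4925, -0.2834])]
armtip [ 0.77488656 -0.11696893  0.092     ]
holdertop [array([0.5174, 0.2463]), array([0.5281, 0.1811]), array([0.4577, 0.1631]), array([0.4339, 0.227 ])]
297.3186396354542 251.03838024847155 190.49663653530723 [ 0.21664506 -0.56249948  0.3847154 ] [[0.255, -0.967, 0.0], [-0.938, -0.247, 0.241], [-0.233, -0.062, -0.97]]
```

{"api": "step_arm", "payload": {"rows": [[[0.6, 0.57, 0, 0], [0.6, 0.57, 0, 0], [0.6, 0.57, 0, 0], [0.6, 0.57, 0, 0], [0.6, 0.57, 0, 0], [0.6, 0.57, 0, 0], [0.6, 0.57, 0, 0], [0.6, 0.57, 0, 0], [0.6, 0.57, 0, 0], [0.6, 0.57, 0, 0]]]}}

```text
t: 2.4
tcp_pos: [0.4539, -0.2938, 0.4049]
orientation: [0.0, 0.992, 0.129, 0.0]
contact_force: [0.8, -0.3, 0.2]
grip_width: 0.997
grasp_force: 0.0
```

{"api": "step_arm", "payload": {"rows": [[[0.53, 0.5, -0.12, 0], [0.53, 0.5, -0.12, 0], [0.53, 0.5, -0.12, 0], [0.53, 0.5, -0.12, 0], [0, 0, 0, 0], [0, 0, 0, 0], [0, 0, 0, 0]]]}}

```text
t: 3.1
tcp_pos: [0.5585, -0.1958, 0.381]
orientation: [0.0, 0.992, 0.128, 0.0]
contact_force: [0.2, -0.9, 0.8]
grip_width: 0.997
grasp_force: 0.0
```

```bash
python3 - <<'E'
from h import *
s=read_state();print(s['t'],s['tcp_pos'],s['qpos'],s['contact_force'])
c=calibration("wrist");w=snapshot("wrist")
import pickle;pickle.dump((c,w),open("w1.pkl","wb"))
u,v=map(int,proj("wrist",np.array([.5758,-.1897,.14]),c));print("pred hole",u,v,"pred keeper",proj("wrist",np.array([.550,-.2006,.156]),c))
x0=max(0,min(512-200,u-100));y0=max(0,min(384-150,v-75))
print(x0,y0);cv2.imwrite("pics/d.png",cv2.resize(w[y0:y0+150,x0:x0+200][:,:,::-1],(800,600),interpolation=cv2.INTER_CUBIC))
print("red",blobs(w,(0,180,80),(5,255,255),20)[:3])
print("blue",blobs(w,(105,100,30),(128,255,255),20)[:5])
E
```

```text
3.1 [ 0.55852765 -0.19579139  0.38101326] [-3.94511670e-01  6.52713097e-02  1.29959055e+00 -4.71930657e-04
  1.77636231e+00  9.19053110e-01] [ 0.1857364  -0.88485038  0.76195228]
pred hole 250 181 pred keeper (np.float64(255.4093085598949), np.float64(222.9483209759763))
150 106
red [(463, [253.5, 221.4], [240, 212, 28, 20])]
blue [(2105, [450.8, 128.4], [427, 102, 49, 54]), (374, [245.6, 136.5], [236, 122, 19, 27]), (159, [248.6, 181.5], [241, 176, 16, 12]), (152, [402.4, 123.8], [398, 106, 13, 40])]
```

View pics/d.png

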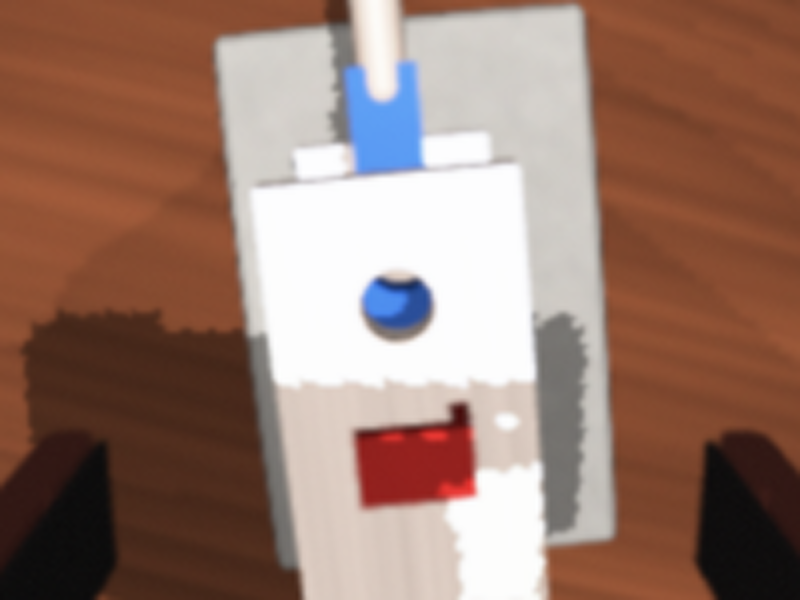

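The wrist view shows the plate's hole at crop (397,304), the red roof's corners at (356,430)–(476,495), and plate corners at (252,186) and (522,162).

```bash
python3 - <<'E'
from h import *
import pickle;c,w=pickle.load(open("w1.pkl","rb"))
f=lambda x,y:(150+x/4-.375,106+y/4-.375)
P=lambda x,y,z:atz("wrist",f(x,y),z,c)[:2]
h=P(397.5,304,.14);print("hole",h,"diam",np.linalg.norm(P(361,304,.14)-P(434,304,.14)))
a,b=P(252,186,.14),P(522,162,.14);d=a-b;print("plate edge",a,b,np.linalg.norm(d),np.degrees(np.arctan2(d[1],d[0]))-90)
F=[P(*p,.012) for p in((216,38),(582,6),(614,538))]
d=F[0]-F[1];print("foot",F,np.linalg.norm(d),np.degrees(np.arctan2(d[1],d[0]))-90)
d=F[1]-F[2];print(np.linalg.norm(d),np.degrees(np.arctan2(d[1],d[0])))
th=np.radians(20.2);R=np.array([[np.cos(th),-np.sin(th)],[np.sin(th),np.cos(th)]])
print("hole from plate edge", (a+b)/2-R@[25,0])
k=[P(*p,.156) for p in((356,430),(470,420),(476,495),(362,507))]
print("hole from keeper",np.mean(k,0)-R@[-27,-1])
E
```

```text
hole [ 0.57540236 -0.18901706] diam 0.013890129674199154
plate edge [ 0.59044672 -0.15686089] [ 0.60759775 -0.20461193] 0.050737754262663644 19.75707612875472
foot [array([ 0.61217139, -0.12363864]), array([ 0.64842876, -0.22476484]), array([ 0.49160466, -0.2821427 ])] 0.10742953885620962 19.72457948892128
0.16699107017897818 20.09625712194641
hole from plate edge [-22.86330334  -8.81319138]
hole from keeper [25.54476727 10.0625042 ]
```

{"api": "step_arm", "payload": {"rows": [[[-0.17, 0.8, 0.03, 0], [-0.17, 0.8, 0.03, 0], [-0.17, 0.8, 0.03, 0], [-0.17, 0.8, 0.03, 0], [-0.17, 0.8, 0.03, 0], [-0.17, 0.8, 0.03, 0], [-0.17, 0.8, 0.03, 0], [-0.17, 0.8, 0.03, 0], [-0.17, 0.8, 0.03, 0], [-0.17, 0.8, 0.03, 0]]]}}

```text
t: 4.15
tcp_pos: [0.4733, 0.2051, 0.3965]
orientation: [-0.0, 0.992, 0.128, 0.001]
contact_force: [-0.0, -0.5, 0.1]
grip_width: 0.997
grasp_force: 0.0
```

{"api": "step_arm", "payload": {"rows": [[[0, 0, 0, 0.2], [0, 0, 0, 0.2], [0, 0, 0, 0], [0, 0, 0, 0]]]}}

```text
t: 4.55
tcp_pos: [0.4744, 0.2033, 0.3958]
orientation: [0.0, 0.989, 0.148, 0.0]
contact_force: [-0.1, 0.6, 0.3]
grip_width: 0.998
grasp_force: 0.0
```

```bash
python3 - <<'E'
from h import *
s=read_state();print(s['t'],s['tcp_pos'],s['orientation'],s['qpos'],s['contact_force'])
c=calibration("wrist");w=snapshot("wrist")
import pickle;pickle.dump((c,w),open("w2.pkl","wb"))
u,v=map(int,proj("wrist",np.array([.488,.208,.182]),c));print("pred head",u,v)
x0=max(0,min(512-160,u-80));y0=max(0,min(384-120,v-60))
print(x0,y0);cv2.imwrite("pics/e.png",cv2.resize(w[y0:y0+120,x0:x0+160][:,:,::-1],(800,600),interpolation=cv2.INTER_CUBIC))
print("orange",blobs(w,(8,180,150),(18,255,255),20)[:3])
print("yel",blobs(w,(20,100,100),(32,255,255),20)[:5])
E
```

```text
4.55 [0.47437149 0.20331898 0.39577031] [1.30974359e-04 9.88992920e-01 1.47962725e-01 1.36072457e-04] [ 3.39096734e-01 -1.36483427e-01  1.47055953e+00 -3.17600832e-04
  1.80729894e+00  1.61280260e+00] [-0.11888154  0.61155644  0.34217177]
pred head 251 195
171 135
orange [(313, [248.8, 186.5], [235, 173, 30, 35])]
yel [(335, [250.0, 188.4], [238, 182, 25, 16]), (198, [252.0, 168.6], [235, 163, 32, 17]), (48, [292.2, 60.8], [289, 54, 9, 15]), (40, [419.8, 273.2], [418, 266, 5, 16]), (35, [84.4, 284.8], [83, 278, 5, 14])]
```

View pics/e.png

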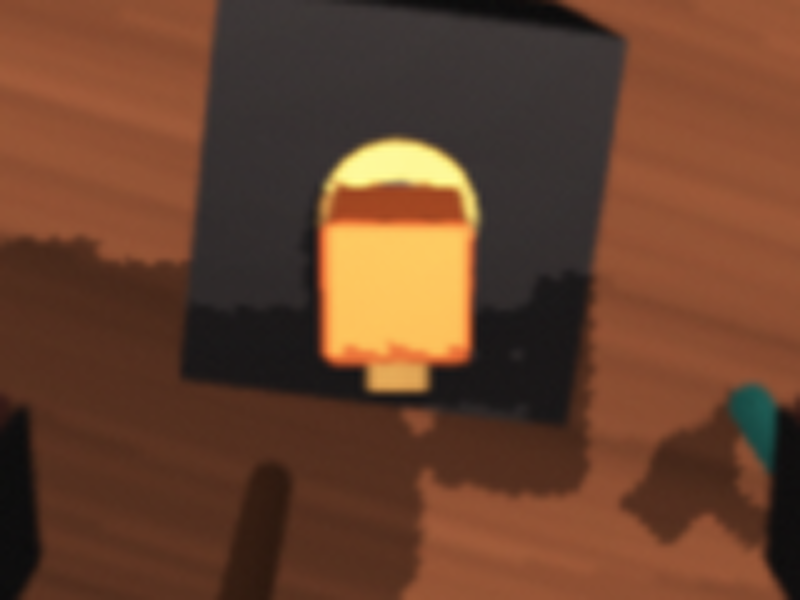

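The close view shows the orange head square at crop (322..474, 222..362), already aligned with the gripper. The tab points down, which is tool −x (≈197°).

```bash
python3 - <<'E'
from h import *
import pickle;c,w=pickle.load(open("w2.pkl","rb"))
f=lambda x,y:(171+x/5-.4,135+y/5-.4)
P=lambda x,y,z:atz("wrist",f(x,y),z,c)[:2]
a,b,d,e=[P(*p,.182) for p in((322,222),(474,222),(472,362),(324,362))]
print("head",(a+b+d+e)/4,np.linalg.norm(a-b),np.linalg.norm(b-d),np.degrees(np.arctan2(*(a-b)[::-1]))-90)
l,r,t=P(319,210,.131),P(480,210,.131),P(398,138,.131);print("collar",(l+r)/2,np.linalg.norm(l-r),t)
print("tab",P(398,392,.131))
E
```

```text
head [0.4893762  0.20929381] 0.02025718007080066 0.01949881952018627 17.00048950915553
collar [0.49057784 0.20952044] 0.027056575793691473 [0.50218278 0.21332588]
tab [0.45977802 0.20038431]
```

{"api": "step_arm", "payload": {"rows": [[[0.15, 0.06, 0, 0], [0.15, 0.06, 0, 0], [0, 0, -0.3, 0], [0, 0, -0.3, 0], [0, 0, -0.3, 0], [0, 0, -0.33, 0], [0, 0, 0, 0], [0, 0, 0, 0], [0, 0, 0, 0]]]}}

```text
t: 5.5
tcp_pos: [0.489, 0.2109, 0.335]
orientation: [-0.0, 0.989, 0.149, 0.001]
contact_force: [-0.2, -0.5, 0.1]
grip_width: 1.004
grasp_force: 0.0
```

{"api": "step_arm", "payload": {"rows": [[[0, 0, 0, 0], [0, 0, 0, 0], [0, 0, 0, 0], [0, 0, 0, 0], [0, 0, 0, 0], [0, 0, 0, 0], [0, 0, 0, 0], [0, 0, 0, 0], [0, 0, 0, 0], [0, 0, 0, 0]]], "grip": 1, "grip_force": 20}}

```text
t: 6.5
tcp_pos: [0.489, 0.2107, 0.3342]
orientation: [0.0, 0.989, 0.149, 0.0]
contact_force: [-0.2, -0.2, -1.0]
grip_width: 0.225
grasp_force: 20.0
```

{"api": "step_arm", "payload": {"rows": [[[0, 0, 0.2, 0], [0, 0, 0.4, 0], [0, 0, 0.6, 0], [0, 0, 0.6, 0], [0, 0, 0.6, 0], [0, 0, 0.6, 0], [0, 0, 0.4, 0], [0, 0, 0, 0], [0, 0, 0, 0]]]}}

```text
t: 7.4
tcp_pos: [0.489, 0.2109, 0.5038]
orientation: [-0.0, 0.989, 0.149, 0.0]
contact_force: [0.1, 0.6, -1.9]
grip_width: 0.224
grasp_force: 20.0
```

```bash
python3 - <<'E'
from h import *
s=read_state();print(s['t'],s['tcp_pos'],s['orientation'],s['qpos'],s['contact_force'],s['grip_width'])
c=calibration("wrist");w=snapshot("wrist");sc=snapshot("scene");tp=snapshot("top")
x,y=proj("scene",np.array([s['tcp_pos'][0],s['tcp_pos'][1],.25]));print(x,y)
cw=lambda i,u,v,a,b:cv2.resize(i[v:v+b,u:u+a][:,:,::-1],(400,600),interpolation=cv2.INTER_CUBIC)
x0=int(x)-40;y0=int(y)-60
print(x0,y0);cv2.imwrite("pics/f.png",np.hstack([cw(sc,x0,y0,80,120),cw(w,150,80,200,300)]))
E
```

```text
7.4 [0.48903429 0.2108776  0.50384958] [-5.76611556e-05  9.88786339e-01  1.49337105e-01  3.19977104e-05] [ 3.43203373e-01 -4.66078254e-02  1.19277460e+00  1.10708615e-04
  1.99534092e+00  1.61424965e+00] [ 0.13532261  0.58729798 -1.88723884] 0.22368040027332942
311.57421728354564 183.485741080965
271 123
```

View pics/f.png

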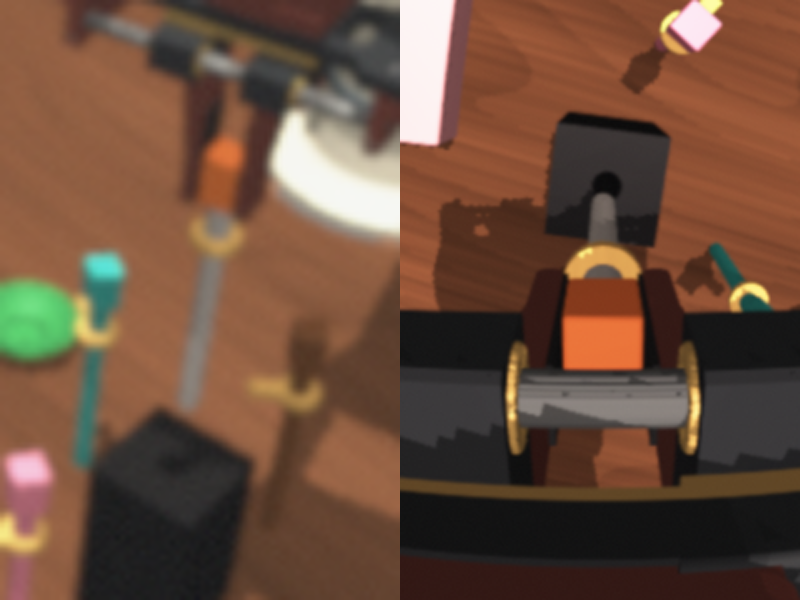

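The pin is held straight and well clear of the holder. I carry it over the rack while turning the tab to the open side.

{"api": "step_arm", "payload": {"rows": [[[0.173, -0.8, 0, -0.95], [0.173, -0.8, 0, -0.95], [0.173, -0.8, 0, -0.95], [0.173, -0.8, 0, -0.95], [0.173, -0.8, 0, -0.95], [0.173, -0.8, 0, -0.95], [0.173, -0.8, 0, -0.95], [0.173, -0.8, 0, -0.95], [0.173, -0.8, 0, -0.95], [0.173, -0.8, 0, -0.95]]]}}

```text
t: 8.55
tcp_pos: [0.5757, -0.191, 0.5025]
orientation: [-0.0, 0.939, -0.343, -0.001]
contact_force: [0.1, 1.4, -1.8]
grip_width: 0.228
grasp_force: 20.0
```

{"api": "step_arm", "payload": {"rows": [[[0, 0, 0, 0], [0, 0, 0, 0], [0, 0, 0, 0]]]}}

```text
t: 8.85
tcp_pos: [0.5755, -0.1884, 0.5036]
orientation: [-0.0, 0.94, -0.34, -0.001]
contact_force: [0.6, -0.3, -1.4]
grip_width: 0.23
grasp_force: 20.0
```

```bash
python3 - <<'E'
from h import *
s=read_state();print(s['t'],s['tcp_pos'],s['orientation'],s['qpos'],s['contact_force'],s['torque'],s['grip_width'])
c=calibration("wrist");w=snapshot("wrist")
T=s['tcp_pos'];tip=np.array([T[0],T[1],T[2]-.3292])
print("tip pred",tip,proj("wrist",tip,c),"hole pred",proj("wrist",np.array([.5755,-.1891,.14]),c),"shaft mid",proj("wrist",tip+[0,0,.06],c))
u,v=map(int,proj("wrist",tip,c));x0,y0=u-50,v-35
print(x0,y0);cv2.imwrite("pics/g.png",cv2.resize(w[y0:y0+75,x0:x0+100][:,:,::-1],(800,600),interpolation=cv2.INTER_CUBIC))
E
```

```text
8.85 [ 0.57548337 -0.18844366  0.50358914] [-2.35453200e-04  9.40469402e-01 -3.39877827e-01 -5.57643180e-04] [-3.72747827e-01  1.53393639e-01  9.86007621e-01  4.86608267e-04
  2.00331848e+00  1.89182633e+00] [ 0.64107144 -0.27115514 -1.39821901] [ 0.08344224 -0.02187387 -0.04685862] 0.2296217110320565
tip pred [ 0.57548337 -0.18844366  0.17438914] (np.float64(251.94659547064182), np.float64(179.3794013373369)) hole pred (np.float64(252.2614739712446), np.float64(173.00077035334522)) shaft mid (np.float64(252.19589052678162), np.float64(193.63886197229957))
201 144
```

View pics/g.png

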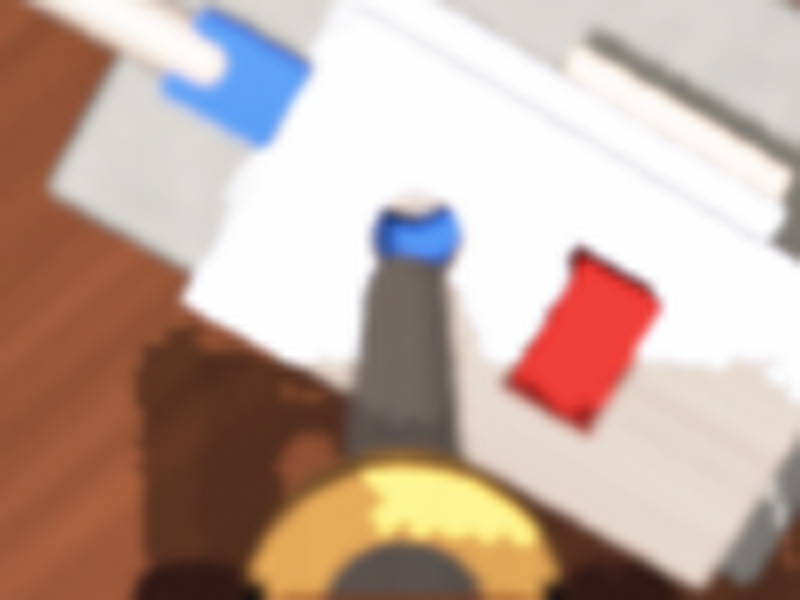

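The close view shows the hole at crop (418,232), the tip edge at (412,262) just in front of it, and the tab on the open side of the red keeper. I descend to 10 mm above the plate and compare there.

{"api": "step_arm", "payload": {"rows": [[[0, 0, -0.25, 0], [0, 0, -0.25, 0], [0, 0, 0, 0], [0, 0, 0, 0], [0, 0, 0, 0]]]}}

```text
t: 9.4
tcp_pos: [0.5753, -0.1885, 0.4803]
orientation: [0.0, 0.94, -0.34, 0.001]
contact_force: [-0.4, 0.8, -0.6]
grip_width: 0.225
grasp_force: 20.0
```

```bash
cat > look.py <<'E'
from h import *
import sys
P=[];F=[]
for i in range(3):
    s=read_state();P.append(s['tcp_pos']);F.append(s['contact_force'])
    c=calibration("wrist");w=snapshot("wrist")
T=np.mean(P,0);print(s['t'],np.array(P).round(5).tolist(),np.mean(F,0).round(2),s['torque'].round(3),s['orientation'].round(4))
tip=np.array([T[0],T[1],T[2]-.3292]);tp=proj("wrist",tip,c);hp=proj("wrist",np.array([.5755,-.1891,.14]),c)
x0,y0=int(tp[0])-30,int(tp[1])-25
k=lambda p:((p[0]-x0)*13.33+6,(p[1]-y0)*13.33+6)
print("tip",tip,k(tp),"hole",k(hp),x0,y0)
cv2.imwrite(sys.argv[1],cv2.resize(w[y0:y0+45,x0:x0+60][:,:,::-1],(800,600),interpolation=cv2.INTER_CUBIC))
E
python3 look.py pics/i.png
```

```text
9.5 [[0.57533, -0.18853, 0.48034], [0.57535, -0.1887, 0.48035], [0.57536, -0.18888, 0.48021]] [-0.37  0.18 -0.93] [0.072 0.044 0.006] [ 0.000e+00  9.403e-01 -3.404e-01  8.000e-04]
tip [ 0.57534531 -0.18870397  0.15109875] (np.float64(419.0766585844608), np.float64(343.9291428360857)) hole (np.float64(421.12873313275725), np.float64(311.7571645271655)) 221 155
```

View pics/i.png

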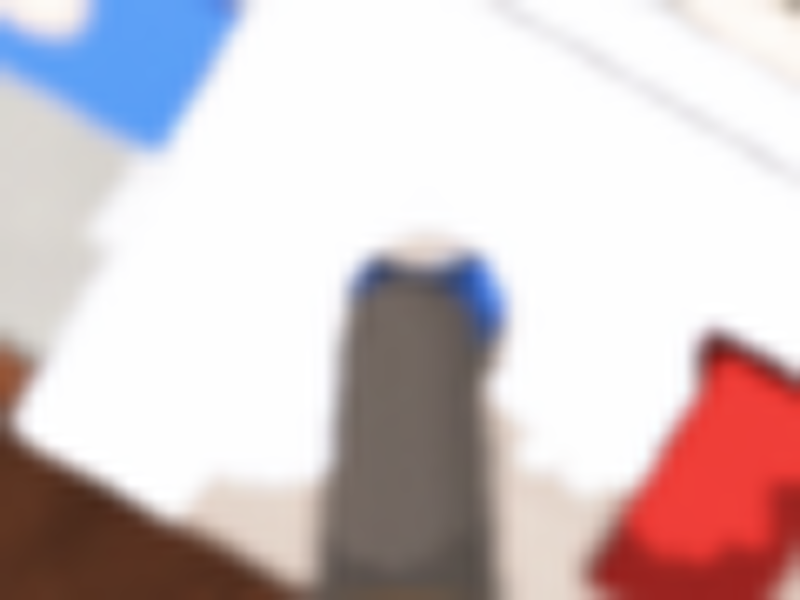

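The picture shows the hole centred near crop (424,313) with the tip at (416,~340), so the offset is about half a millimetre. I correct that and lower it carefully.

{"api": "step_arm", "payload": {"rows": [[[0, -0.01, -0.09, 0], [0, 0, -0.09, 0], [0, 0, -0.02, 0], [0, 0, -0.02, 0], [0, 0, -0.02, 0], [0, 0, -0.02, 0], [0, 0, -0.02, 0], [0, 0, 0, 0], [0, 0, 0, 0]]]}}

```text
t: 10.45
tcp_pos: [0.5755, -0.1897, 0.4651]
orientation: [-0.0, 0.94, -0.341, 0.0]
contact_force: [0.7, 0.5, -2.1]
grip_width: 0.227
grasp_force: 20.0
```

{"api": "step_arm", "payload": {"rows": [[[0, 0, -0.03, 0], [0, 0, -0.03, 0], [0, 0, -0.03, 0], [0, 0, -0.03, 0], [0, 0, 0, 0], [0, 0, 0, 0]]]}}

```text
t: 11.05
tcp_pos: [0.5755, -0.1897, 0.4591]
orientation: [-0.0, 0.94, -0.341, -0.0]
contact_force: [0.6, -0.1, -2.6]
grip_width: 0.228
grasp_force: 20.0
```

```bash
cat > st.py <<'E'
from workcell import *
import numpy as np
s=read_state();print(s['t'],s['tcp_pos'].round(4),s['contact_force'].round(2),s['torque'].round(3),s['orientation'].round(4),s['grip_width'])
E
python3 st.py
```

```text
11.05 [ 0.5755 -0.1897  0.4591] [ 0.55 -0.12 -2.58] [0.114 0.046 0.05 ] [-0.000e+00  9.402e-01 -3.406e-01 -1.000e-04] 0.22790170314242625
```

{"api": "step_arm", "payload": {"rows": [[[0, 0, -0.06, 0], [0, 0, -0.06, 0], [0, 0, -0.06, 0], [0, 0, -0.06, 0], [0, 0, -0.06, 0], [0, 0, -0.06, 0], [0, 0, -0.06, 0], [0, 0, -0.06, 0], [0, 0, -0.06, 0], [0, 0, -0.06, 0]]]}}

```text
t: 12.05
tcp_pos: [0.5755, -0.1897, 0.4289]
orientation: [0.0, 0.94, -0.341, -0.0]
contact_force: [-0.4, 0.3, -1.9]
grip_width: 0.229
grasp_force: 20.0
```

{"api": "step_arm", "payload": {"rows": [[[0, 0, -0.03, 0], [0, 0, -0.03, 0], [0, 0, -0.03, 0], [0, 0, -0.03, 0], [0, 0, -0.03, 0], [0, 0, -0.03, 0], [0, 0, -0.03, 0], [0, 0, 0, 0]]]}}

```text
t: 12.85
tcp_pos: [0.5755, -0.1897, 0.4183]
orientation: [-0.0, 0.94, -0.341, -0.0]
contact_force: [0.8, 0.4, -1.5]
grip_width: 0.222
grasp_force: 20.0
```

{"api": "step_arm", "payload": {"rows": [[[0, 0, -0.04, 0], [0, 0, -0.04, 0], [0, 0, -0.04, 0], [0, 0, -0.04, 0], [0, 0, -0.04, 0], [0, 0, -0.04, 0], [0, 0, 0, 0]]]}}

```text
t: 13.55
tcp_pos: [0.5755, -0.1897, 0.4062]
orientation: [-0.0, 0.94, -0.341, -0.0]
contact_force: [-0.4, 0.0, -2.3]
grip_width: 0.227
grasp_force: 20.0
```

{"api": "step_arm", "payload": {"rows": [[[0, 0, -0.06, 0], [0, 0, -0.06, 0], [0, 0, -0.06, 0], [0, 0, -0.06, 0], [0, 0, -0.06, 0], [0, 0, -0.06, 0], [0, 0, -0.04, 0], [0, 0, -0.04, 0], [0, 0, 0, 0]]]}}

```text
t: 14.45
tcp_pos: [0.5754, -0.1897, 0.3843]
orientation: [-0.0, 0.94, -0.341, -0.0]
contact_force: [0.1, -0.1, -2.1]
grip_width: 0.227
grasp_force: 20.0
```

```bash
python3 st.py
```

```text
14.45 [ 0.5754 -0.1897  0.3843] [ 0.13 -0.1  -2.07] [ 0.049 -0.017  0.055] [-0.000e+00  9.402e-01 -3.407e-01 -3.000e-04] 0.22656312969559017
```

{"api": "step_arm", "payload": {"rows": [[[0, 0, -0.02, 0], [0, 0, -0.02, 0], [0, 0, -0.02, 0], [0, 0, -0.02, 0], [0, 0, -0.02, 0], [0, 0, -0.02, 0], [0, 0, -0.02, 0], [0, 0, -0.02, 0], [0, 0, 0, 0]]]}}

```text
t: 15.35
tcp_pos: [0.5755, -0.1897, 0.3764]
orientation: [0.0, 0.94, -0.341, -0.0]
contact_force: [-0.4, 0.2, -1.8]
grip_width: 0.226
grasp_force: 20.0
```

```bash
python3 st.py
```

```text
15.35 [ 0.5755 -0.1897  0.3764] [-0.36  0.18 -1.79] [ 0.096 -0.007  0.022] [ 0.000e+00  9.402e-01 -3.406e-01 -2.000e-04] 0.22587135492055252
```

{"api": "step_arm", "payload": {"rows": [[[0, 0, -0.06, 0], [0, 0, -0.06, 0], [0, 0, -0.06, 0], [0, 0, -0.06, 0], [0, 0, -0.06, 0], [0, 0, -0.06, 0], [0, 0, -0.06, 0], [0, 0, -0.05, 0], [0, 0, 0, 0]]]}}

```text
t: 16.25
tcp_pos: [0.5754, -0.1897, 0.3525]
orientation: [-0.0, 0.94, -0.341, -0.0]
contact_force: [-0.3, -0.7, -1.5]
grip_width: 0.224
grasp_force: 20.0
```

{"api": "step_arm", "payload": {"rows": [[[0, 0, -0.02, 0], [0, 0, -0.02, 0], [0, 0, 0, 0]]]}}

```text
t: 16.55
tcp_pos: [0.5755, -0.1897, 0.3511]
orientation: [-0.0, 0.94, -0.341, -0.0]
contact_force: [0.0, -0.1, -1.5]
grip_width: 0.226
grasp_force: 20.0
```

```bash
python3 st.py
```

```text
16.55 [ 0.5755 -0.1897  0.3511] [ 0.03 -0.11 -1.47] [ 0.12   0.041 -0.052] [-0.      0.9402 -0.3406 -0.    ] 0.22592449650110308
```

{"api": "step_arm", "payload": {"rows": [[[0, 0, -0.01, 0], [0, 0, -0.01, 0], [0, 0, 0, 0], [0, 0, 0, 0]]]}}

```text
t: 16.95
tcp_pos: [0.5755, -0.1897, 0.3501]
orientation: [0.0, 0.94, -0.341, 0.0]
contact_force: [0.6, -0.1, -1.8]
grip_width: 0.227
grasp_force: 20.0
```

{"api": "step_arm", "payload": {"rows": [[[0, 0, -0.01, 0], [0, 0, -0.01, 0], [0, 0, 0, 0], [0, 0, 0, 0]]]}}

```text
t: 17.35
tcp_pos: [0.5755, -0.1897, 0.3493]
orientation: [0.0, 0.94, -0.341, 0.0]
contact_force: [-0.7, 0.1, -0.2]
grip_width: 0.223
grasp_force: 20.0
```

{"api": "step_arm", "payload": {"rows": [[[0, 0, -0.01, 0], [0, 0, 0, 0], [0, 0, 0, 0]]]}}

```text
t: 17.65
tcp_pos: [0.5754, -0.1897, 0.3493]
orientation: [0.0, 0.94, -0.341, 0.0]
contact_force: [-2.0, 0.5, 2.1]
grip_width: 0.225
grasp_force: 20.0
```

{"api": "step_arm", "payload": {"rows": [[[0, 0, -0.01, 0], [0, 0, 0, 0], [0, 0, 0, 0]]]}}

```text
t: 17.95
tcp_pos: [0.5754, -0.1897, 0.3492]
orientation: [0.0, 0.94, -0.341, 0.001]
contact_force: [-1.5, 0.8, 6.3]
grip_width: 0.224
grasp_force: 20.0
```

Contact came exactly at the expected height (collar home). I ease off slightly and turn counter-clockwise.

{"api": "step_arm", "payload": {"rows": [[[0, 0, 0.01, 0.5], [0, 0, 0, 0.5], [0, 0, 0, 0.5], [0, 0, 0, 0.5], [0, 0, 0, 0.5], [0, 0, 0, 0.5], [0, 0, 0, 0.5], [0, 0, 0, 0.5], [0, 0, 0, 0.5], [0, 0, 0, 0.5]]]}}

```text
t: 18.95
tcp_pos: [0.5756, -0.1894, 0.3492]
orientation: [-0.0, 0.996, -0.084, 0.001]
contact_force: [-0.8, 2.0, 3.8]
grip_width: 0.224
grasp_force: 20.0
```

```bash
python3 st.py
```

```text
18.95 [ 0.5756 -0.1894  0.3492] [-0.8   1.99  3.82] [ 0.283  0.177 -0.114] [-2.000e-04  9.964e-01 -8.440e-02  5.000e-04] 0.22387473245296127
```

{"api": "step_arm", "payload": {"rows": [[[0, 0, 0, 0.5], [0, 0, 0, 0.5], [0, 0, 0, 0.5], [0, 0, 0, 0.5], [0, 0, 0, 0.5], [0, 0, 0, 0.5], [0, 0, 0, 0], [0, 0, 0, 0]]]}}

```text
t: 19.75
tcp_pos: [0.5756, -0.1895, 0.3492]
orientation: [-0.0, 0.997, 0.071, 0.001]
contact_force: [0.5, 2.0, 5.0]
grip_width: 0.224
grasp_force: 20.0
```

{"api": "step_arm", "payload": {"rows": [[[0, 0, 0, 0.5], [0, 0, 0, 0.5], [0, 0, 0, 0.5], [0, 0, 0, 0.5], [0, 0, 0, 0], [0, 0, 0, 0]]]}}

```text
t: 20.35
tcp_pos: [0.5755, -0.1894, 0.3492]
orientation: [-0.0, 0.985, 0.175, 0.0]
contact_force: [-1.2, 2.3, 5.8]
grip_width: 0.231
grasp_force: 20.0
```

```bash
python3 st.py; python3 - <<'E'
from h import *
sc=snapshot("scene");w=snapshot("wrist")
cw=lambda i,u,v,a,b:cv2.resize(i[v:v+b,u:u+a][:,:,::-1],(400,600),interpolation=cv2.INTER_CUBIC)
cv2.imwrite("pics/j.png",np.hstack([cw(sc,180,120,60,90),cw(w,180,90,140,210)]))
E
```

```text
20.35 [ 0.5755 -0.1894  0.3492] [-1.15  2.27  5.82] [ 0.449  0.288 -0.055] [-1.000e-04  9.846e-01  1.747e-01  4.000e-04] 0.23091470475286932
```

View pics/j.png

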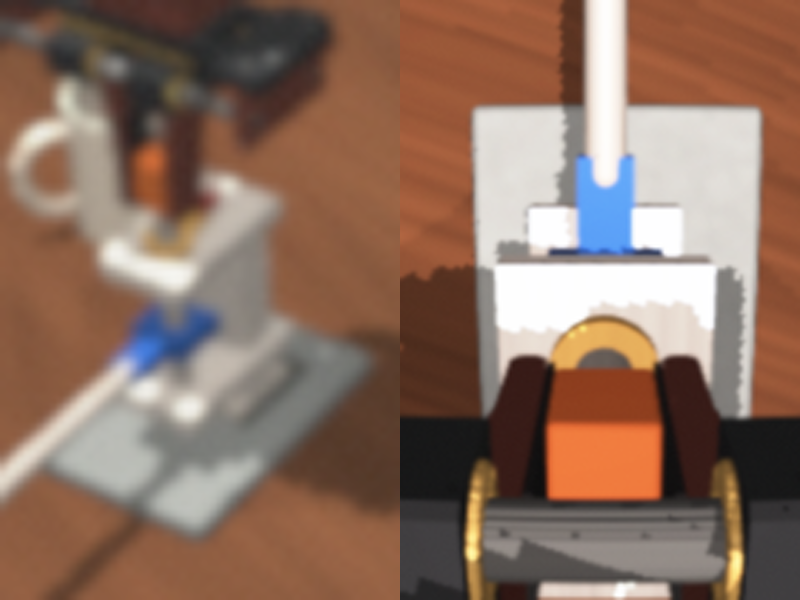

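The picture shows the collar flat on the plate and the head square with the rack, so the tab points to −x under the keeper. Now I release and withdraw straight up.

{"api": "step_arm", "payload": {"rows": [[[0, 0, 0, 0], [0, 0, 0, 0], [0, 0, 0, 0], [0, 0, 0, 0], [0, 0, 0, 0], [0, 0, 0, 0], [0, 0, 0, 0], [0, 0, 0, 0]]], "grip": -0.2}}

```text
t: 21.25
tcp_pos: [0.5755, -0.1897, 0.3486]
orientation: [0.0, 0.985, 0.175, 0.0]
contact_force: [-0.2, 1.4, -0.2]
grip_width: 0.601
grasp_force: 0.0
```

{"api": "step_arm", "payload": {"rows": [[[0, 0, 0.2, 0], [0, 0, 0.3, 0], [0, 0, 0.3, 0], [0, 0, 0.3, 0], [-0.2, 0, 0.2, 0], [-0.5, -0.2, 0, 0], [-0.5, -0.2, 0, 0], [0, 0, 0, 0], [0, 0, 0, 0]]]}}

```text
t: 22.15
tcp_pos: [0.5149, -0.2097, 0.4146]
orientation: [0.0, 0.985, 0.175, 0.001]
contact_force: [-0.5, -0.3, 1.1]
grip_width: 0.599
grasp_force: 0.0
```

```bash
python3 st.py; python3 - <<'E'
from h import *
c=calibration("wrist");w=snapshot("wrist")
u,v=map(int,proj("wrist",np.array([.565,-.193,.16]),c));print(u,v)
x0=max(0,min(412,u-50));y0=max(0,min(384-75,v-38))
f=lambda X:[round(float((q-o)*8+4)) for q,o in zip(proj("wrist",np.array(X),c),(x0,y0))]
print("head top",f([.5755,-.1892,.197]),"tab end",f([.5755-.0282,-.1892-.0103,.146]),"collar",f([.5755,-.1892,.146]))
cv2.imwrite("pics/k.png",cv2.resize(w[y0:y0+75,x0:x0+100][:,:,::-1],(800,600),interpolation=cv2.INTER_CUBIC))
E
```

```text
22.15 [ 0.5149 -0.2097  0.4146] [-0.47 -0.3   1.11] [-0.019  0.023 -0.   ] [3.000e-04 9.846e-01 1.747e-01 7.000e-04] 0.5988911256226164
253 135
head top [414, 202] tab end [408, 481] collar [408, 196]
```

View pics/k.png

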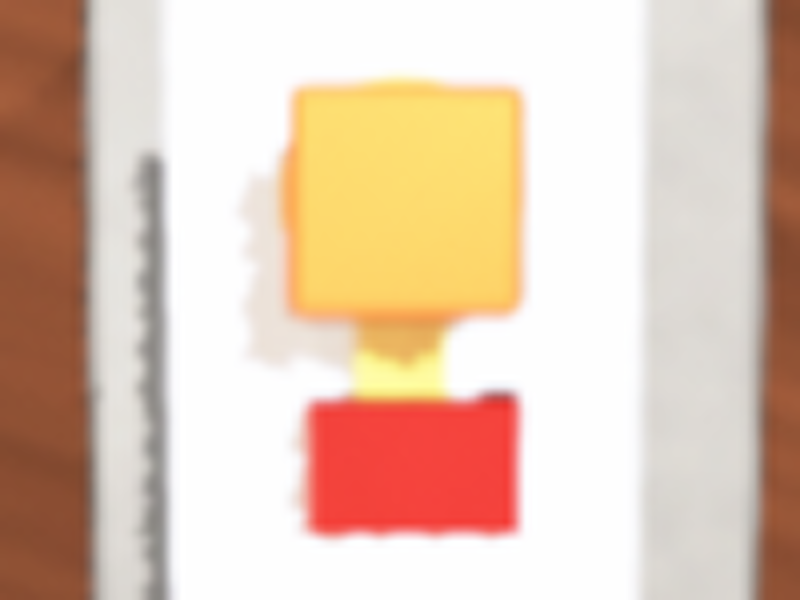

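The brass tab (400,370) runs straight under the red keeper (412,465), the head is where it should be at (407,200), and the gripper is clear. I'm handing the job in.

```bash
python3 -c "
from workcell import *
print(hand_in())"
```

```text
the job is handed in; nothing more can be done
None
```

The orange hinge pin is through all three eyes with its collar resting on the top eye and its tab turned under the red keeper. It is released and handed in at about 22 s, with the highest contact force I read about 6 N.

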